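# Free the glued blank from the screw press and lay it in the mitre box

## Robot

A 6-joint arm with a two-finger parallel gripper is mounted at the origin on a cart in front of the work surface, level with it; the furniture and walls round the work are solid. World frame = base frame: x ahead of the robot, y to its left, z up, the work surface at z = 0. Lengths are in m, angles in rad, forces in N, time in s.
With the tool pointing down it reaches from about 0.375 to 0.975 m from the base axis. Payload 3.8 kg.
Tool frame: the origin (TCP) lies midway between the tips of the shut fingers; the grasp point (between the pads) lies 19 mm behind it; x points along the fingers, y is the direction in which the jaws open and shut, and the axes are right-handed (so a half turn about x gives the same grasp; the last joint's range is limited). The gripper opens to 88 mm and grips with 3 to 60 N. Pads are 18 mm wide; open, the fingers measure 123 mm over their backs; the gripper's body (75 mm by 187 mm) begins 45 mm behind the grasp point.
Start: joints at [-1.163, 0.264, 1.604, -0, 1.274, -0.037], TCP at [0.29, -0.609, 0.239] pointing down, gripper open.
Joint ranges: [-2.63, 2.63], [-0.94, 2.18], [0.31, 2.57], [-1.31, 4.45], [0, 2.66], [-2.55, 2.55]. Speed limits (rad/s): [2.57, 2.57, 3.14, 3.14, 3.14, 3.14].

## Interface

Orientations are given as a rotation vector (axis times angle).
In Python, from cell import manip, inverse_kinematics, cams, order gives the robot as it stands. Calls block until the motion is done:
- manip.move_pose(position, orientation): joint-space move of the TCP to a pose.
- manip.move_linear(position, rate=0.15, rot=None): straight line of the TCP; rot=None keeps the orientation; rate is the mean speed in m/s.
- manip.set_joints(angles): joint-space move.
- manip.set_gripper(opening, force=None): finger opening in m; force is the grip in N (None keeps the last); returns when the fingers have stopped.
- manip.dwell(seconds).
- inverse_kinematics(position, orientation): joint angles nearest the present ones, or None.
- manip.state(): the state.
- cams.capture(name): name is "scene" or "side" or "wrist"; returns a dict with "image" (384x512x3 uint8, blue, green, red), "z_map" (384x512 float32, m along the optical axis (not along the pixel's ray), 0 where there is no reading), "intrinsics" (3x3 intrinsics, pixels), "position" and "orientation" of the camera in the world; the wrist camera has in their place "T_tool_cam" (4x4, takes a point from camera to tool coordinates, whose origin is the TCP and whose axes are the tool frame's). Camera axes: x right, y down, z forward; pixel columns grow to the right and rows downward; lengths in m; the calibration is good to about 2 mm. A picture is of the moment at which its call begins: read the wrist's pose just before it.
A pose or a line that the arm cannot do raises manip.IKError and nothing moves.
- order.close_job(): hands the job in, once; it reports no verdict.
The state is a dict: "clock": time; "joint_pos": joint angles; "joint_velocities": joint speeds; "tau": joint torques, N m; "tool_pos": TCP position; "tcp_rot": TCP orientation; "contact_force": force on the tool from outside, world axes, zero at the start; "moment": the same for the moment, N m; "gripper_width": finger opening in m.
Only numpy, scipy, OpenCV 4.12 (cv2) and the standard library are available. Lean on these libraries where they do the work, as an engineer would, in place of code of your own. Each camera call takes 0.05 s, during which the arm holds its last target.

## Task

A glued-up wooden block is clamped in the loaded bay of the two-bay screw press; one of the press's two spindles has a left-hand thread and nobody marked which, so feel at that bay's T-bar which way gives and turn it until the block is free. Draw the bay's tray fully out with the hook in its finger hole, leave it out, and lay the hook back flat on the bench; then lift the block out by its sides (cleats cover its ends), set it flat on the bench, let go, and take it again by its ends to lay it flat in the channel of the mitre box, lengthwise, its middle at the square-cut slot. Leave the wooden wedge and the folding rule where they are.

Things in the scene. Friction and masses are not known exactly. Their poses are not given: they have to be found in the camera images.
- press: Fixed wooden two-bay screw press, 226 wide (its y axis) x 132 deep x 122 mm to the beam's top; origin at bench level, midway between the bays, under the beam. Its -x axis points out of the open front, the way trays come out; base board from 76 mm in front to 56 mm behind. Bay centres: y = -50 mm (LOADED, the one to open) and y = +50 mm (empty). Beam: 28 mm either side of x = 0.
- t_bar (a point): On the loaded bay's spindle axis, at mid height of its T-bar as found (157 mm above the bench); fixed to the press frame, axes as the press. T-bar: flat steel, 70 long x 12 wide x 18 mm high, centred on the axis, found lying along the press's y axis; below it a hub 23 mm thick down to 132 mm. It rises 3.5 mm per radian as it is loosened. The empty bay's T-bar, 100 mm away, looks the same.
- nut (a point): Brass nut of the loaded bay on top of the beam, 122 mm above the bench. Thread hand unknown and different from start to start: right-hand loosens counterclockwise seen from above, left-hand clockwise; the empty bay's is the opposite. As found it is fully home: dead hard at once in the tightening direction, turning with about 0.1 N m in the loosening one.
- caul (a point): Centre of the loaded bay's caul underside as found, 58 mm above the bench, fixed to the press frame. The caul, an 84 x 44 mm board under the spindle, has lips hanging 3.5 mm over both ends of the block: block and tray are locked until it is raised. It rises 3.5 mm per radian of the T-bar: 1.0 rad just clears, 1.3 rad or more is good, 2.7 rad is the stop. It stays where it is left.
- tray (a joint): How far the loaded bay's tray is drawn out, m: 0 = home, 0.105 = fully out at its stop. It slides along the press's -x axis with about 2 N of friction and stays where it is left.
- finger_hole (a point): Centre of the mouth of the finger hole in the loaded bay's tray, at its upper face, 28 mm above the bench; moves with the tray; axes as the press. Hole 20 mm in diameter and 14 mm deep, the solid base board below it while the tray is home; 61 mm in front of the block's centre, 14 mm behind the tray's front edge. Tray plate 122 x 68 x 14 mm.
- blank: The glued-up block of three wood layers, 64 long (its x axis) x 40 wide (y) x 30 mm high, about 80 g; origin at the centre of its underside. At the start it lies on the tray in the loaded bay, under the spindle, long axis along the press's x axis, between two 20 mm high cleats at its ends; its long sides are free.
- hook: Loose tray hook: a wooden handle 80 long (x) x 22 wide (y) x 30 mm high with a flat underside, from whose +x end a 7 mm steel rod runs on level at 21 mm height and bends straight down to a tip; origin at the centre of the handle's underside. It lies in front of the press on its flat underside, the bent tip pointing down; 120 g.
- hook_tip (a point): End of the hook's down-turned tip, 95 mm from the hook's origin along its +x axis and level with the handle's underside; the rod is 7 mm thick, its underside 17.5 mm above the tip.
- mitre_box: Fixed wooden mitre box, 210 long (its x axis) x 72 wide (y) x 48 mm high; origin at the centre of its underside. A channel 52 mm wide between two 10 mm walls runs its whole length, open at both ends and at the top; channel floor 10 mm above the bench. The square-cut slot crosses both walls at x = 0.
- folding_rule: Bystander: folded yellow rule lying flat, 230 x 16 x 18 mm, long along its y axis; origin at the centre of its underside.
- wedge: Bystander: small loose wooden wedge lying flat on the bench, 95 long (its y axis) x 32 x 20 mm; origin at the centre of its underside.

How it is judged:
By the outcome, as a careful person would: the job done as asked, in the order asked, and still so for the second after the job is handed in, with the robot touching nothing.
It also fails if it takes over 72 s, if anything falls off the work surface, if the arm or the gripper's body presses on something with over 40 N, if the wrist force passes 120 N, or if a joint passes its speed limit or range.

## Working session

There is one attempt and no reset: what is moved stays moved. The work goes in short steps, each a Python script; the robot and the scene stay as the last script left them, time stands still between calls to the robot, and variables do not carry over. Pictures are saved under pics/ and viewed, and the job is handed in when it is done.

```bash
ls; mkdir -p pics
python3 - <<'E'
from cell import manip,cams
import cv2
s=manip.state(); print({k:s[k] for k in s})
for n in("scene","side","wrist"):
    c=cams.capture(n); cv2.imwrite(f"pics/a_{n}.png",c["image"]); print(n,c["intrinsics"],c.get("position"),c.get("orientation"),c.get("T_tool_cam"),(c["z_map"]>0).mean())
E
```

```text
pics
{'clock': 0.0, 'joint_pos': array([-1.16291722e+00,  2.64731810e-01,  1.60536630e+00,  4.56426945e-06,
        1.27368639e+00, -3.69109141e-02]), 'joint_velocities': array([ 5.28500525e-04,  1.12083460e-05,  4.21306486e-05, -1.29514957e-03,
       -1.22600533e-03, -1.76389367e-05]), 'tau': array([-8.02401119e-04, -5.02116358e+01, -3.56882215e+01,  7.31567061e-02,
        2.93934275e-02, -1.63143595e-04]), 'tool_pos': array([ 0.29014414, -0.60867853,  0.23740654]), 'tcp_rot': array([ 1.97531463,  0.44896171, -1.97612475]), 'contact_force': array([-0.25762242, -0.71759244,  0.30335549]), 'moment': array([ 0.03971384, -0.01213538,  0.02881346]), 'gripper_width': 0.08814886706075424}
scene [[451.25232334   0.         255.50743303]
 [  0.         451.25232334 193.5174516 ]
 [  0.           0.           1.        ]] [-0.22388842  0.75949896  0.70504332] [-1.0684497   2.19164292 -1.21236697] None 0.9821675618489584
side [[394.36108361   0.         262.10334505]
 [  0.         394.36108361 195.73081087]
 [  0.           0.           1.        ]] [0.21072707 0.90189561 0.83020521] [-0.54272044  2.6585254  -1.21437671] None 0.9959259033203125
wrist [[343.58313448   0.         250.17531728]
 [  0.         343.58313448 190.09446883]
 [  0.           0.           1.        ]] None None [[ 4.23142415e-04 -3.14364834e-01  9.49302150e-01 -1.45707531e-01]
 [ 9.99999756e-01  6.60785875e-04 -2.26918764e-04 -2.14098278e-04]
 [-5.55950173e-04  9.49302014e-01  3.14365037e-01 -8.07341393e-02]
 [ 0.00000000e+00  0.00000000e+00  0.00000000e+00  1.00000000e+00]] 0.9961395263671875
```

View pics/a_scene.png

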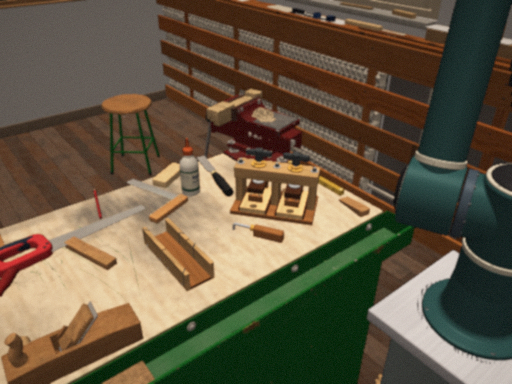

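View pics/a_side.png

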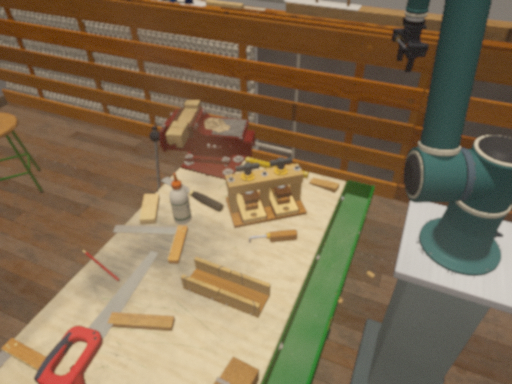

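View pics/a_wrist.png

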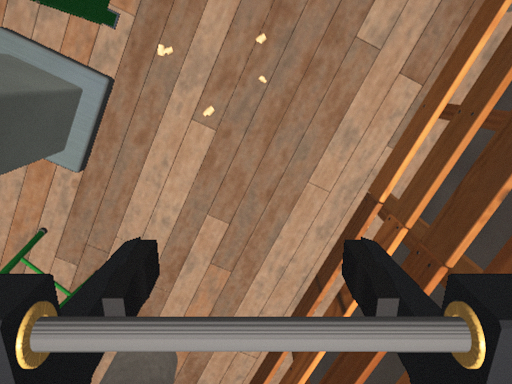

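```bash
cat > h.py <<'E'
import numpy as np,cv2
from scipy.spatial.transform import Rotation as R
from cell import manip,inverse_kinematics,cams,order
def camT(c,s=None):
    T=np.eye(4)
    if c.get("T_tool_cam") is not None:
        W=np.eye(4);W[:3,:3]=R.from_rotvec(s["tcp_rot"]).as_matrix();W[:3,3]=s["tool_pos"]
        return W@c["T_tool_cam"]
    T[:3,:3]=R.from_rotvec(c["orientation"]).as_matrix();T[:3,3]=c["position"]
    return T
def cloud(c,T):
    K=c["intrinsics"];z=c["z_map"];v,u=np.mgrid[:z.shape[0],:z.shape[1]]
    P=np.stack([(u-K[0,2])/K[0,0]*z,(v-K[1,2])/K[1,1]*z,z],-1)@T[:3,:3].T+T[:3,3]
    P[z<=0]=np.nan
    return P
def px(c,T,u,v,h):
    K=c["intrinsics"];d=T[:3,:3]@np.array([(u-K[0,2])/K[0,0],(v-K[1,2])/K[1,1],1]);o=T[:3,3]
    return o+d*(h-o[2])/d[2]
def proj(c,T,p):
    q=(np.asarray(p)-T[:3,3])@T[:3,:3];K=c["intrinsics"]
    return K[0,0]*q[0]/q[2]+K[0,2],K[1,1]*q[1]/q[2]+K[1,2]
E
python3 - <<'E'
from h import *
for n,(a,b,w,hh) in dict(scene=(135,140,250,160),side=(110,150,240,170)).items():
    c=cams.capture(n);T=camT(c);P=cloud(c,T)
    np.savez(f"{n}.npz",P=P,img=c["image"],T=T,K=c["intrinsics"])
    cv2.imwrite(f"pics/b_{n}.png",cv2.resize(c["image"][b:b+hh,a:a+w],None,fx=3,fy=3,interpolation=cv2.INTER_CUBIC))
    for u,v in [(220,290),(205,232)] if n=="scene" else []: print(P[v,u])
    pts=P.reshape(-1,3);m=np.isfinite(pts[:,0])&(pts[:,0]>0.2)&(pts[:,0]<1.2)&(abs(pts[:,1])<1)&(pts[:,2]>-0.02)&(pts[:,2]<0.2)
    print(np.histogram(pts[m,2],20))
    # topdown height map
    H=np.zeros((500,500,3),np.uint8)
    q=pts[m];I=c["image"].reshape(-1,3)[m]
    o=np.argsort(q[:,2]);q=q[o];I=I[o]
    r=((1.1-q[:,0])/0.002).astype(int);cc=((0.5-q[:,1])/0.002).astype(int)
    k=(r>=0)&(r<500)&(cc>=0)&(cc<500)
    for i,j,co in zip(r[k],cc[k],I[k]): cv2.circle(H,(int(j),int(i)),1,tuple(int(t) for t in co),-1)
    cv2.imwrite(f"pics/top_{n}.png",H)
E
```

```text
[3.86605032e-01 3.70571524e-01 3.05009463e-05]
[0.58037233 0.28415207 0.00204203]
(array([ 1981, 26750,  8540,  4893,  3430,  1300,  2834,  1896,   967,
         660,   813,   873,   664,  1048,   313,   411,   884,   529,
         437,   390]), array([-0.0199959 , -0.00937915,  0.00123759,  0.01185434,  0.02247109,
        0.03308783,  0.04370458,  0.05432132,  0.06493807,  0.07555481,
        0.08617156,  0.09678831,  0.10740505,  0.1180218 ,  0.12863854,
        0.13925529,  0.14987203,  0.16048878,  0.17110553,  0.18172227,
        0.19233902]))
(array([  377, 29415,  7345,  5489,  3527,   750,  1725,   500,   653,
         360,   438,   579,   508,  1019,   275,   383,   868,   524,
         530,   466]), array([-0.01999874, -0.00940738,  0.00118398,  0.01177534,  0.0223667 ,
        0.03295806,  0.04354942,  0.05414078,  0.06473214,  0.0753235 ,
        0.08591486,  0.09650622,  0.10709758,  0.11768894,  0.1282803 ,
        0.13887166,  0.14946303,  0.16005439,  0.17064575,  0.18123711,
        0.19182847]))
```

View pics/b_scene.png

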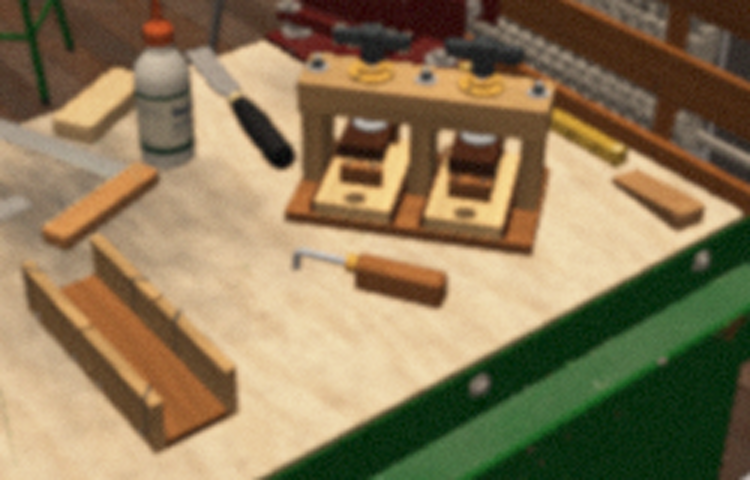

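View pics/b_side.png

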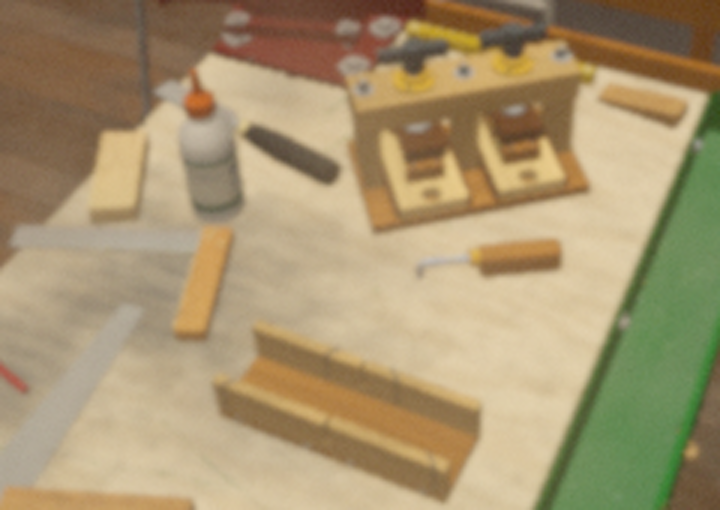

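View pics/top_scene.png

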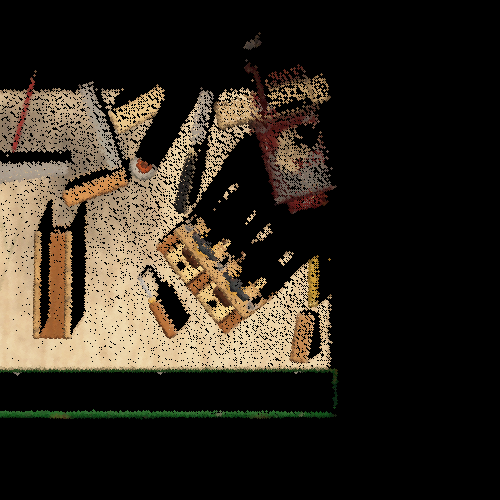

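View pics/top_side.png

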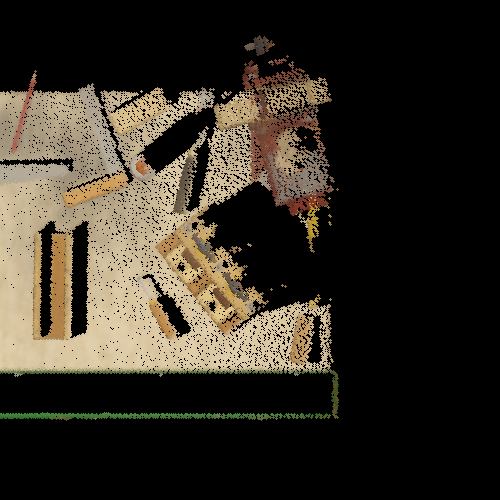

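```bash
cat >> h.py <<'E'
def rot(a,tilt=0):
    c,s=np.cos(a),np.sin(a)
    return R.from_matrix(np.array([[0,c,s],[0,s,-c],[-1,0,0]],float)).as_rotvec()
def ang():
    M=R.from_rotvec(manip.state()["tcp_rot"]).as_matrix();return np.arctan2(M[1,1],M[0,1])
def wcap(name=None):
    s=manip.state();c=cams.capture("wrist");T=camT(c,s)
    if name: cv2.imwrite(f"pics/{name}.png",c["image"]); np.savez(f"{name}.npz",P=cloud(c,T),img=c["image"],T=T,K=c["intrinsics"])
    return c,T
E
python3 - <<'E'
from h import *
print(np.degrees(ang()))
for p in [(.47,.1,.36),(.4,.2,.36)]:
  for a in np.arange(-180,180,30):
    q=inverse_kinematics(p,rot(np.radians(a))); print(p,a,None if q is None else np.round(q,2))
E
```

```text
-64.5132579565947
(0.47, 0.1, 0.36) -180 None
(0.47, 0.1, 0.36) -150 None
(0.47, 0.1, 0.36) -120 [ 0.16 -0.16  1.83  0.    1.47  2.25]
(0.47, 0.1, 0.36) -90 [ 0.16 -0.16  1.83 -0.    1.47  1.73]
(0.47, 0.1, 0.36) -60 [ 0.16 -0.16  1.83 -0.    1.47  1.2 ]
(0.47, 0.1, 0.36) -30 [ 0.16 -0.16  1.83  0.    1.47  0.68]
(0.47, 0.1, 0.36) 0 [ 0.16 -0.16  1.83 -0.    1.47  0.16]
(0.47, 0.1, 0.36) 30 [ 0.16 -0.16  1.83  0.    1.47 -0.37]
(0.47, 0.1, 0.36) 60 [ 0.16 -0.16  1.83 -0.    1.47 -0.89]
(0.47, 0.1, 0.36) 90 [ 0.16 -0.16  1.83 -0.    1.47 -1.41]
(0.47, 0.1, 0.36) 120 [ 0.16 -0.16  1.83 -0.    1.47 -1.94]
(0.47, 0.1, 0.36) 150 [ 0.16 -0.16  1.83 -0.    1.47 -2.46]
(0.4, 0.2, 0.36) -180 None
(0.4, 0.2, 0.36) -150 None
(0.4, 0.2, 0.36) -120 [ 0.41 -0.23  1.89  0.    1.49  2.5 ]
(0.4, 0.2, 0.36) -90 [ 0.41 -0.23  1.89 -0.    1.49  1.98]
(0.4, 0.2, 0.36) -60 [ 0.41 -0.23  1.89 -0.    1.49  1.46]
(0.4, 0.2, 0.36) -30 [ 0.41 -0.23  1.89  0.    1.49  0.93]
(0.4, 0.2, 0.36) 0 [ 0.41 -0.23  1.89 -0.    1.49  0.41]
(0.4, 0.2, 0.36) 30 [ 0.41 -0.23  1.89  0.    1.49 -0.12]
(0.4, 0.2, 0.36) 60 [ 0.41 -0.23  1.89 -0.    1.49 -0.64]
(0.4, 0.2, 0.36) 90 [ 0.41 -0.23  1.89 -0.    1.49 -1.16]
(0.4, 0.2, 0.36) 120 [ 0.41 -0.23  1.89 -0.    1.49 -1.69]
(0.4, 0.2, 0.36) 150 [ 0.41 -0.23  1.89 -0.    1.49 -2.21]
```

Run:
```python
from h import *
manip.move_pose([.44,.14,.40],rot(np.radians(40)))
c,T=wcap("w1");print(manip.state()["clock"],manip.state()["tool_pos"])
```

```text
3.05 [0.44026502 0.13947312 0.39970839]
```

View pics/w1.png

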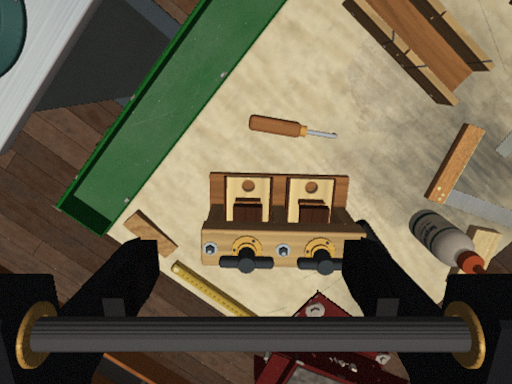

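Run:
```python
import cv2
im=cv2.imread("pics/w1.png")
def crop(a,b,w,h,f,n):
    cv2.imwrite(n,cv2.resize(im[b:b+h,a:a+w],None,fx=f,fy=f,interpolation=cv2.INTER_CUBIC))
crop(195,165,160,115,5,"pics/w1a.png");crop(240,105,110,45,7,"pics/w1b.png");crop(335,0,160,110,5,"pics/w1c.png")
```

```text
(no output)
```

View pics/w1a.png

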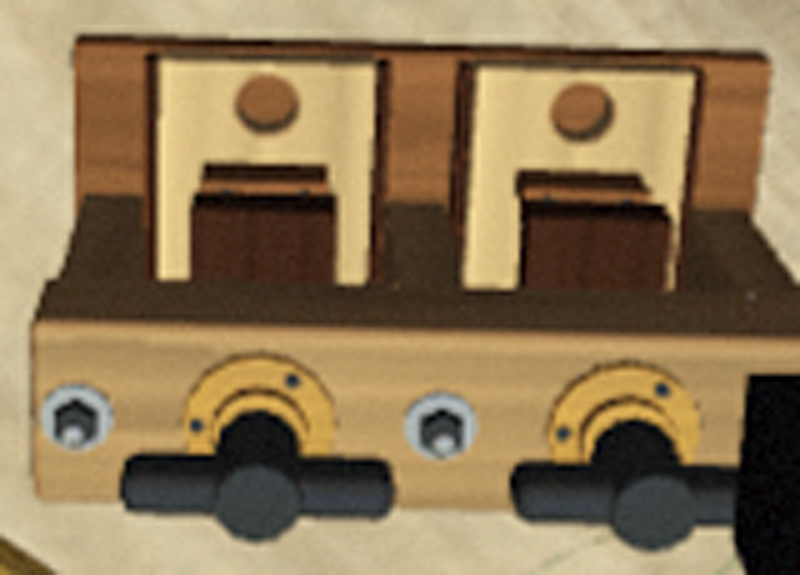

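View pics/w1b.png

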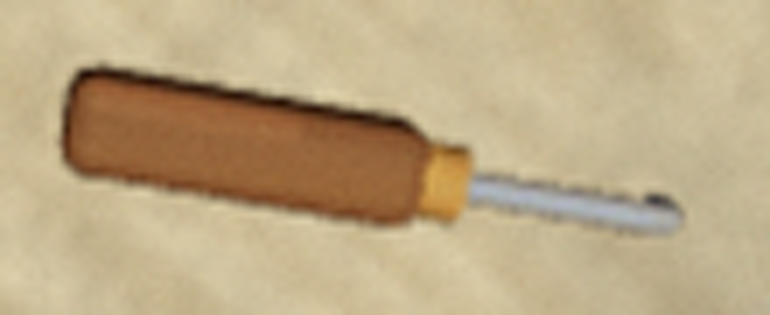

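View pics/w1c.png

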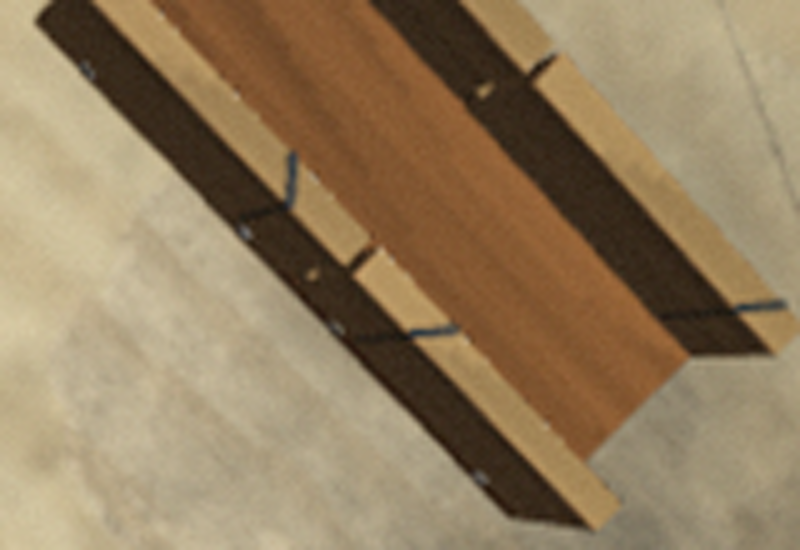

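Run:
```python
from h import *
d=np.load("w1.npz");c={"intrinsics":d["K"]};T=d["T"];P=d["P"]
f=lambda x,y,a=195,b=165,s=5:(a+(x+.5)/s-.5,b+(y+.5)/s-.5)
A=px(c,T,*f(78,38),.014);B=px(c,T,*f(768,52),.014)
print("front corners",A,B,np.linalg.norm(A-B)); ya=(B-A)[:2];print("yaw y",np.degrees(np.arctan2(ya[1],ya[0])))
h1=px(c,T,*f(267,101),.028);h2=px(c,T,*f(582,109),.028)
print("holes",h1,h2,h2-h1,np.degrees(np.arctan2(*(h2-h1)[1::-1])),np.linalg.norm(h2-h1))
t1=px(c,T,*f(258,505),.166);t2=px(c,T,*f(652,513),.166)
print("tb",t1,t2,t2-t1,np.degrees(np.arctan2(*(t2-t1)[1::-1])),np.linalg.norm(t2-t1))
b1=px(c,T,*f(38,320),.122);b2=px(c,T,*f(38,500),.122);print("beamL",b1,b2,np.linalg.norm(b1-b2))
n1=px(c,T,*f(75,410),.122);n2=px(c,T,*f(441,420),.122);print("bolts",n1,n2)
yaw=np.arctan2(*(h2-h1)[1::-1])-np.pi/2
X=np.array([np.cos(yaw),np.sin(yaw)]);Y=np.array([-X[1],X[0]])
mid=(h1+h2)[:2]/2
print("yaw",np.degrees(yaw)," t1 in press rel hole:",(t1[:2]-h1[:2])@X,(t1[:2]-h1[:2])@Y,"front edge rel hole",(A[:2]-mid)@X,(A[:2]-mid)@Y,(B[:2]-mid)@Y)
for n,(u,v) in dict(tbar=f(258,497),hole_tray=f(350,100),base=f(110,100),bench=f(30,150),beam=f(340,350)).items(): print(n,P[int(v),int(u)])
g=lambda x,y:f(x,y,240,105,7)
for n,(x,y,h) in dict(butt1=(65,160,.0),end=(683,215,.021),hTop1=(80,70,.03),hR=(415,222,.012),hRt=(425,130,.025),axL=(68,118,.02),axR=(418,170,.02),rodL=(475,190,.0245),rodR=(665,215,.0245)).items(): print(n,px(c,T,*g(x,y),h))
q=lambda x,y:f(x,y,335,0,5)
for n,(x,y,h) in dict(slotA=(364,258,.048),slotB=(540,68,.048),slotA_o=(352,270,.048),slotA_i=(376,247,.048),endLo=(600,530,.048),endLi=(620,503,.048),endRo=(800,315,.048),endRi=(773,352,.048),floor1=(588,458,.01),floor2=(690,357,.01),SB_i=(530,78,.048),SB_o=(556,57,.048)).items(): print(n,np.round(px(c,T,*q(x,y),h),4))
print(P[20,int(335+400/5)], P[int(395/5),int(335+500/5)])
```

```text
front corners [0.43063223 0.0492807  0.014     ] [0.60321994 0.18794531 0.014     ] 0.22139194344488267
yaw y 38.77993776513356
holes [0.48782943 0.07537676 0.028     ] [0.5657902  0.13730543 0.028     ] [0.07796077 0.06192867 0.        ] 38.46211467429413 0.09956426224138126
tb [0.52719665 0.02621098 0.166     ] [0.60444132 0.08805599 0.166     ] [0.07724467 0.06184501 0.        ] 38.6820879743758 0.09895223457806449
beamL [0.46183166 0.01122954 0.122     ] [ 0.49533326 -0.03248795  0.122     ] 0.055077906267671395
bolts [ 0.48605722 -0.0037013   0.122     ] [0.56503975 0.05857345 0.122     ]
yaw -51.537885325705865  t1 in press rel hole: 0.06298405650371286 0.0002443331181685207 front edge rel hole -0.01514276463504721 -0.11080033825337791 0.1105881990998338
tbar [0.52509411 0.02837141 0.16724969]
hole_tray [0.50658157 0.09235153 0.02682185]
base [0.44978606 0.04020351 0.01567221]
bench [ 4.41950121e-01  4.29771210e-03 -1.33644086e-04]
beam [0.52861984 0.05711406 0.12247137]
butt1 [0.43359184 0.1421509  0.        ]
end [0.54271381 0.22190143 0.021     ]
hTop1 [0.42137751 0.16189828 0.03      ]
hR [0.50089118 0.18290736 0.012     ]
hRt [0.48641622 0.19929755 0.025     ]
axL [0.42660097 0.151667   0.02      ]
axR [0.49203076 0.19195812 0.02      ]
rodL [0.50346749 0.19678223 0.0245    ]
rodR [0.53868676 0.21926379 0.0245    ]
slotA [0.5275 0.3625 0.048 ]
slotB [0.5281 0.4229 0.048 ]
slotA_o [0.5273 0.3584 0.048 ]
slotA_i [0.5279 0.3664 0.048 ]
endLo [0.6321 0.3571 0.048 ]
endLi [0.6306 0.3655 0.048 ]
endRo [0.629  0.4288 0.048 ]
endRi [0.6311 0.4181 0.048 ]
floor1 [0.6316 0.3803 0.01  ]
floor2 [0.6322 0.4181 0.01  ]
SB_i [0.5279 0.4197 0.048 ]
SB_o [0.5293 0.4273 0.048 ]
[0.51584951 0.40933907 0.00959873] [0.58340798 0.36289063 0.04799971]
```

```bash
cat >> h.py <<'E'
PY=np.radians(-51.4); X=np.array([np.cos(PY),np.sin(PY),0]);Y=np.array([-X[1],X[0],0])
TB=np.array([.5264,.0271,0]); HOLE=np.array([.4880,.0754,0]); A0=PY
def rep(t=""):
    s=manip.state();print(t,"t=%.2f"%s["clock"],np.round(s["tool_pos"],4),"a=%.2f"%np.degrees(ang()),"F",np.round(s["contact_force"],2),"M",np.round(s["moment"],3),"w=%.4f"%s["gripper_width"])
    return s
E
python3 - <<'E'
from h import *
manip.set_gripper(.05)
manip.move_pose(TB+[0,0,.215],rot(A0)); rep("above")
c,T=wcap("w2")
manip.move_linear(TB+[0,0,.151],rate=.1); rep("down")
manip.set_gripper(0,20);rep("grip")
b=manip.state()["moment"]
for d in (.04,.08,0,-.04,-.08,0):
    manip.move_pose(TB+[0,0,.151],rot(A0+d));s=rep("%.2f"%d)
E
```

```text
above t=4.97 [0.5267 0.0273 0.2156] a=-51.34 F [ 0.47 -0.43 -0.31] M [-0.004 -0.06  -0.015] w=0.0499
down t=5.82 [0.5269 0.0271 0.1515] a=-51.39 F [ 0.26 -0.45 -0.07] M [ 0.043 -0.045  0.039] w=0.0500
grip t=6.47 [0.5274 0.0261 0.1513] a=-51.39 F [ 2.17 -4.54 -1.82] M [-0.712 -0.437 -0.07 ] w=0.0115
0.04 t=6.72 [0.5274 0.0261 0.1514] a=-49.09 F [ 2.62 -4.13 -0.27] M [-0.69  -0.427  0.011] w=0.0117
0.08 t=6.97 [0.5274 0.0261 0.1515] a=-46.82 F [ 3.51 -5.24  0.26] M [-0.717 -0.429  0.051] w=0.0121
0.00 t=7.22 [0.5273 0.0262 0.1513] a=-51.43 F [ 3.44 -4.21 -1.63] M [-0.651 -0.424 -0.   ] w=0.0122
-0.04 t=7.47 [0.5273 0.0261 0.1513] a=-53.64 F [ 3.07 -3.64 -1.53] M [-0.672 -0.448  0.428] w=0.0119
-0.08 t=7.72 [0.5275 0.0262 0.1513] a=-55.93 F [ 2.99 -3.61 -1.97] M [-0.603 -0.559  0.489] w=0.0121
0.00 t=7.97 [0.5275 0.0262 0.1513] a=-51.39 F [ 2.82 -3.91 -1.29] M [-0.629 -0.489  0.102] w=0.0119
```

View pics/w2.png

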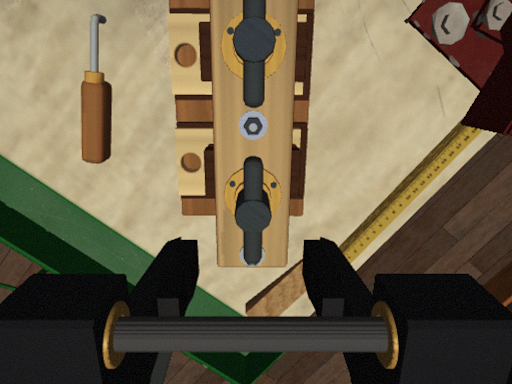

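Run:
```python
from h import *
for d in (.15,.3,.6,.9,1.2,1.6):
    manip.move_pose(TB+[0.0005,-.0005,.151+.0035*d],rot(A0+d));s=rep("%.2f"%d)
    if abs(s["moment"][2])>.45: print("hard");break
c=cams.capture("scene");cv2.imwrite("pics/s3.png",cv2.resize(c["image"][140:260,200:350],None,fx=5,fy=5,interpolation=cv2.INTER_CUBIC))
```

```text
0.15 t=8.24 [0.5275 0.0262 0.1518] a=-43.01 F [ 2.92 -4.02 -0.75] M [-0.538 -0.473  0.041] w=0.0117
0.30 t=8.51 [0.5275 0.0262 0.1523] a=-34.54 F [ 2.31 -3.35 -0.44] M [-0.666 -0.584  0.063] w=0.0117
0.60 t=8.90 [0.5276 0.0261 0.1534] a=-17.37 F [ 3.83 -4.68  0.48] M [-0.669 -0.562  0.108] w=0.0118
0.90 t=9.29 [0.5277 0.0261 0.1545] a=-0.18 F [ 3.52 -4.14 -0.1 ] M [-0.647 -0.635  0.075] w=0.0120
1.20 t=9.68 [0.5278 0.0261 0.1555] a=17.01 F [ 4.41 -4.48 -0.78] M [-0.734 -0.761  0.092] w=0.0121
1.60 t=10.15 [0.5279 0.0262 0.1569] a=39.92 F [ 4.86 -4.1  -1.19] M [-0.643 -0.71   0.051] w=0.0118
```

View pics/s3.png

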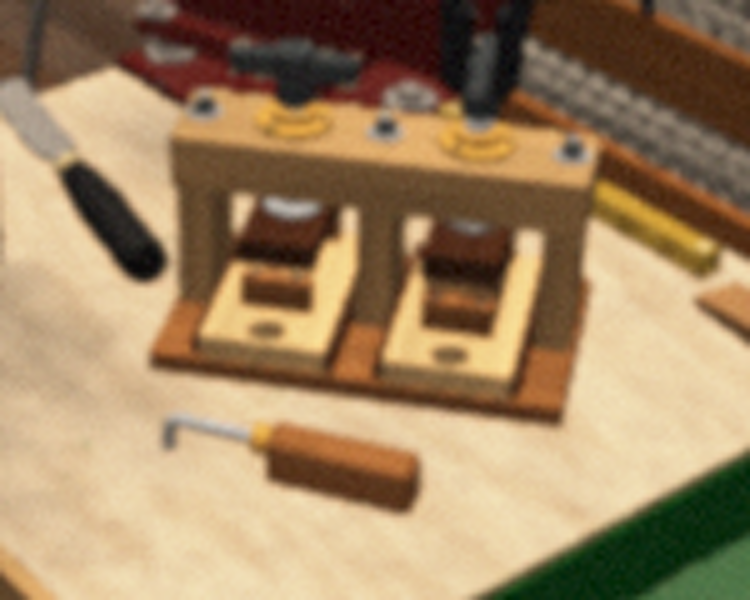

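Run:
```python
from h import *
d=np.load("w2.npz");c={"intrinsics":d["K"]};T=d["T"]
im=d["img"]
cv2.imwrite("pics/w2h.png",cv2.resize(im[5:175,60:130],None,fx=3.5,fy=3.5,interpolation=cv2.INTER_CUBIC))
for n,(u,v,h) in dict(butt=(95,161,.015),h1=(96,86,.024),rodend=(103,18,.021),rodbase=(94,70,.021),hole=(190,161,.028)).items(): print(n,px(c,T,u,v,h))
manip.set_gripper(.04);manip.move_linear(TB+[0,0,.25],rate=.25);rep()
manip.move_pose([.4592,.1705,.22],rot(np.radians(122)));rep()
wcap("w4")
```

```text
butt [0.42465306 0.15152218 0.015     ]
h1 [0.49229323 0.18605869 0.024     ]
rodend [0.54596218 0.21216628 0.021     ]
rodbase [0.50270243 0.19586359 0.021     ]
hole [0.48988664 0.07505868 0.028     ]
 t=11.31 [0.5267 0.0271 0.2506] a=40.26 F [-0.56  0.04  1.3 ] M [ 0.015 -0.085 -0.019] w=0.0406
 t=12.36 [0.4587 0.1701 0.2189] a=121.92 F [-0.1  -0.04 -0.1 ] M [ 0.085 -0.117  0.031] w=0.0401
```

View pics/w4.png

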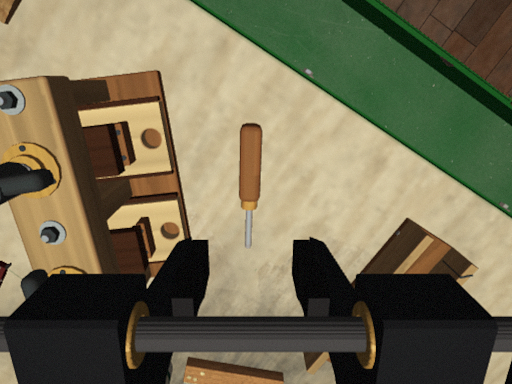

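Run:
```python
from h import *
d=np.load("w4.npz");c={"intrinsics":d["K"]};T=d["T"];im=d["img"]
hsv=cv2.cvtColor(im,cv2.COLOR_BGR2HSV)
m=cv2.inRange(hsv,(3,110,60),(20,255,200));m[:, :225]=0;m[:,275:]=0;m[:115]=0;m[250:]=0
n,l,st,_=cv2.connectedComponentsWithStats(m);k=1+np.argmax(st[1:,4]);print(st[k])
v,u=np.where(l==k)
for r in (135,150,165,180,195): 
    uu=u[v==r];print(r,uu.min(),uu.max(),px(c,T,uu.mean(),r,.018))
rt=px(c,T,248,246.5,.021);print("rodend",rt,"butt",px(c,T,251,123.5,.018),"hole",px(c,T,152,137.5,.028))
```

```text
[ 239  124   23   86 1652]
135 240 261 [0.43514338 0.15645809 0.018     ]
150 240 260 [0.44842885 0.16414713 0.018     ]
165 240 260 [0.46181112 0.17249112 0.018     ]
180 239 259 [0.47612919 0.18017886 0.018     ]
195 239 258 [0.49057653 0.18854033 0.018     ]
rodend [0.54144798 0.21952202 0.021     ] butt [0.42513823 0.1508021  0.018     ] hole [0.48706818 0.07482312 0.028     ]
```

```bash
cat >> h.py <<'E'
HOLE=np.array([.4885,.0750,0])
HO=HOLE-.095*X
E
python3 - <<'E'
from h import *
O=np.array([.458,.170,0]);a=np.radians(120.6)
manip.move_pose(O+[0,0,.09],rot(a))
manip.move_linear(O+[0,0,.006],rate=.12);rep("down")
manip.set_gripper(0,35);rep("grip")
manip.move_linear(O+[0,0,.08],rate=.2);rep("lift")
manip.move_pose(HO+[0,0,.08],rot(PY+np.pi/2));rep("pre")
wcap("w5")
cs=cams.capture("scene");cv2.imwrite("pics/s5.png",cv2.resize(cs["image"][140:260,200:350],None,fx=5,fy=5,interpolation=cv2.INTER_CUBIC))
E
```

```text
down t=13.84 [0.4591 0.1703 0.007 ] a=120.60 F [-0.65 -0.79  0.03] M [ 0.104 -0.134  0.012] w=0.0399
grip t=14.25 [0.4587 0.1702 0.0068] a=120.60 F [-1.32 -0.14  4.58] M [ 0.056 -0.019  0.018] w=0.0214
lift t=14.77 [0.4577 0.1699 0.0796] a=120.60 F [ 0.04  0.83 -1.34] M [ 0.112 -0.114  0.042] w=0.0219
pre t=16.03 [0.4285 0.1491 0.079 ] a=38.65 F [ 0.5   0.03 -0.38] M [ 0.085 -0.167 -0.004] w=0.0218
```

View pics/w5.png

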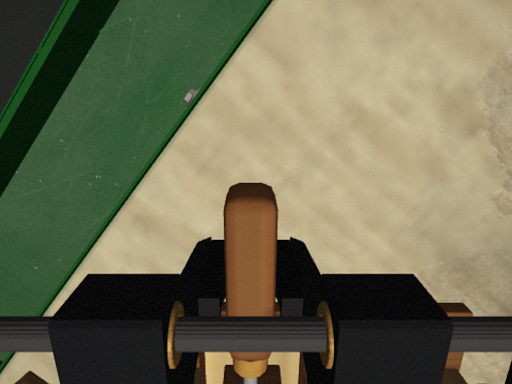

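View pics/s5.png

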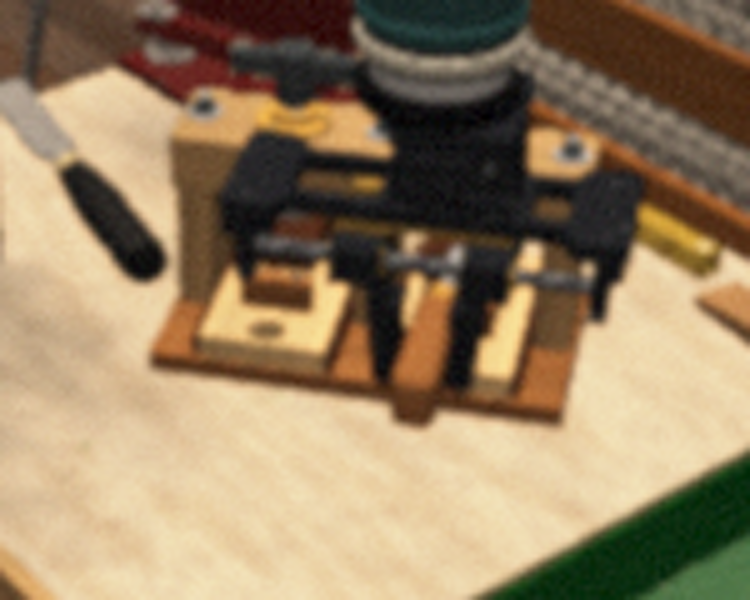

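Run:
```python
from h import *
d=np.load("w5.npz");c={"intrinsics":d["K"]};T=d["T"]
s=manip.state();
for h in (.006,.012,.02):
    p=px(c,T,250,183.5,s["tool_pos"][2]+h-.0);print(h,(p-s["tool_pos"])@X)
manip.move_linear(HO+[0,0,.045],rate=.1);rep("low")
manip.move_linear(HO+[0,0,.027],rate=.06);rep("in?")
cs=cams.capture("side");cv2.imwrite("pics/s6.png",cv2.resize(cs["image"][170:290,200:340],None,fx=5,fy=5,interpolation=cv2.INTER_CUBIC))
wcap("w6")
```

```text
0.006 -0.039322327790776365
0.012 -0.041169693336042604
0.02 -0.043632847396397625
low t=16.63 [0.429  0.1492 0.0447] a=38.60 F [ 0.01 -0.6  -0.69] M [ 0.013 -0.109  0.008] w=0.0219
in? t=17.08 [0.4288 0.1491 0.0265] a=38.60 F [-0.38  0.15 -1.4 ] M [-0.015 -0.152  0.009] w=0.0219
```

View pics/s6.png

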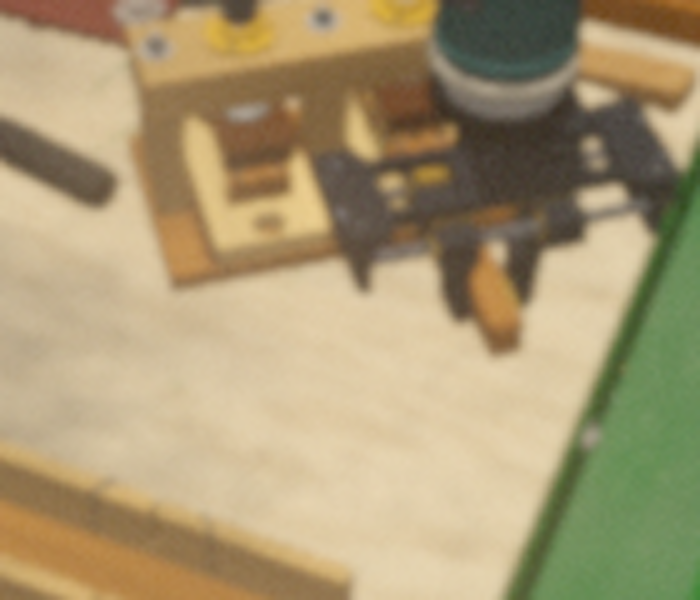

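Run:
```python
from h import *
b=manip.state()["contact_force"]
manip.move_linear(HO+[0,0,.024],rate=.05);rep()
for d in (.02,.06,.100,.105,.109,.111,.113,.115):
    manip.move_linear(HO-d*X+[0,0,.024],rate=.08 if d<.102 else .04);s=manip.state();f=(s["contact_force"]-b)@X;print(d,"%.2f"%f,"%.4f"%((HO-s["tool_pos"])@X))
    if f>12: break
rep()
cs=cams.capture("side");cv2.imwrite("pics/s7.png",cv2.resize(cs["image"][170:290,200:340],None,fx=5,fy=5,interpolation=cv2.INTER_CUBIC))
```

```text
t=17.43 [0.4291 0.1492 0.0239] a=38.60 F [-0.16 -0.86 -0.46] M [ 0.009 -0.151  0.001] w=0.0221
0.02 0.24 0.0206
0.06 0.40 0.0604
0.1 0.50 0.1003
0.105 0.47 0.1051
0.109 0.84 0.1092
0.111 0.55 0.1111
0.113 2.55 0.1131
0.115 11.13 0.1134
 t=20.41 [0.3584 0.2378 0.0239] a=38.69 F [ 6.69 -8.44 -2.41] M [-1.251 -1.014 -0.043] w=0.0216
```

View pics/s7.png

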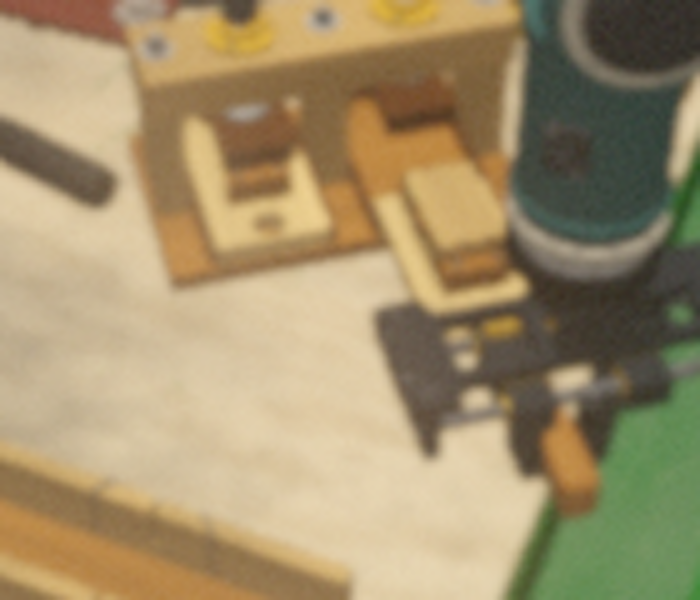

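Run:
```python
from h import *
p=HO-.108*X
manip.move_linear(p+[0,0,.024],rate=.06);rep("back")
manip.move_linear(p+[0,0,.10],rate=.15);rep("up")
D=np.array([.58,.265,0])
manip.move_pose(D+[0,0,.09],rot(np.pi/2));rep("over")
manip.move_linear(D+[0,0,.012],rate=.15)
manip.move_linear(D+[0,0,.0068],rate=.03);rep("down")
manip.set_gripper(.045);rep("open")
manip.move_linear(D+[0,0,.16],rate=.2)
manip.move_pose([.42,.16,.24],rot(PY+np.pi/2));rep("view")
wcap("w8")
cs=cams.capture("side");cv2.imwrite("pics/s8.png",cv2.resize(cs["image"][150:300,180:340],None,fx=4,fy=4,interpolation=cv2.INTER_CUBIC))
```

```text
back t=20.73 [0.3619 0.2337 0.0241] a=38.54 F [ 0.18  0.11 -1.5 ] M [ 0.052 -0.092  0.011] w=0.0218
up t=21.38 [0.3614 0.2336 0.0996] a=38.61 F [ 0.45 -0.04 -0.05] M [-0.043 -0.095 -0.004] w=0.0215
over t=22.35 [0.5784 0.2645 0.0883] a=89.93 F [ 0.03  0.64 -1.1 ] M [ 0.038 -0.16  -0.012] w=0.0214
down t=23.34 [0.5803 0.2651 0.0073] a=89.99 F [-1.05  1.33 -1.85] M [ 0.018 -0.14   0.011] w=0.0214
open t=23.87 [0.5801 0.265  0.0069] a=90.00 F [-0.84  0.07  0.29] M [ 0.058 -0.119 -0.044] w=0.0451
view t=25.62 [0.4201 0.1601 0.2391] a=38.68 F [0.11 0.55 0.18] M [ 0.04  -0.18   0.025] w=0.0451
```

View pics/s8.png

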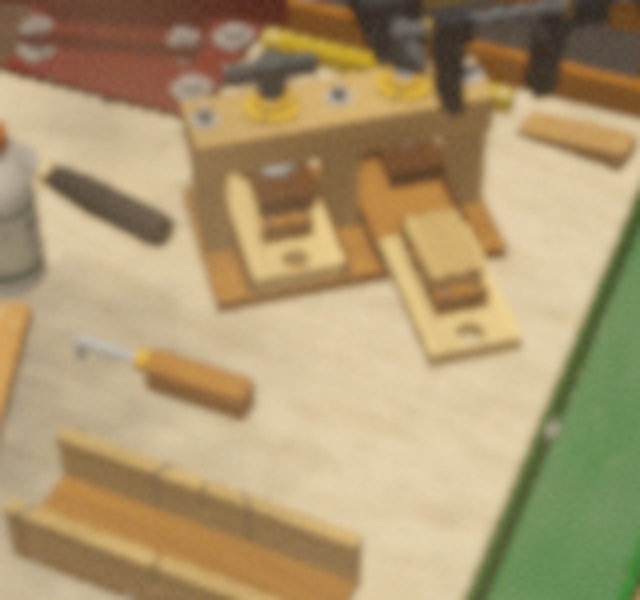

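View pics/w8.png

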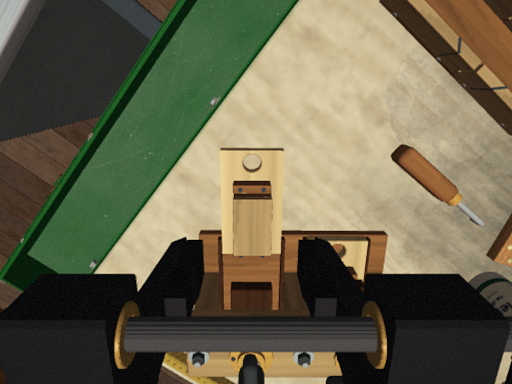

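Run:
```python
from h import *
d=np.load("w8.npz");c={"intrinsics":d["K"]};T=d["T"];im=d["img"]
cv2.imwrite("pics/w8a.png",cv2.resize(im[140:270,200:310],None,fx=5,fy=5,interpolation=cv2.INTER_CUBIC))
for q in [(253,198),(253,256),(234,226),(272,226),(234,198),(234,256),(272,198),(272,256)]:
    print(q,px(c,T,*q,.058))
print("hole",px(c,T,252,162,.028), "pred centre",HOLE-.105*X+.061*X)
```

```text
(253, 198) [0.44263687 0.13461422 0.058     ]
(253, 256) [0.48390811 0.08339262 0.058     ]
(234, 226) [0.44659645 0.09828911 0.058     ]
(272, 226) [0.47733609 0.12295531 0.058     ]
(234, 198) [0.4276803 0.1226156 0.058    ]
(234, 256) [0.46806687 0.07067778 0.058     ]
(272, 198) [0.45759126 0.14661109 0.058     ]
(272, 256) [0.4997469 0.0961055 0.058    ]
hole [0.42313038 0.15744062 0.028     ] pred centre [0.4610493 0.1093869 0.       ]
```

View pics/w8a.png

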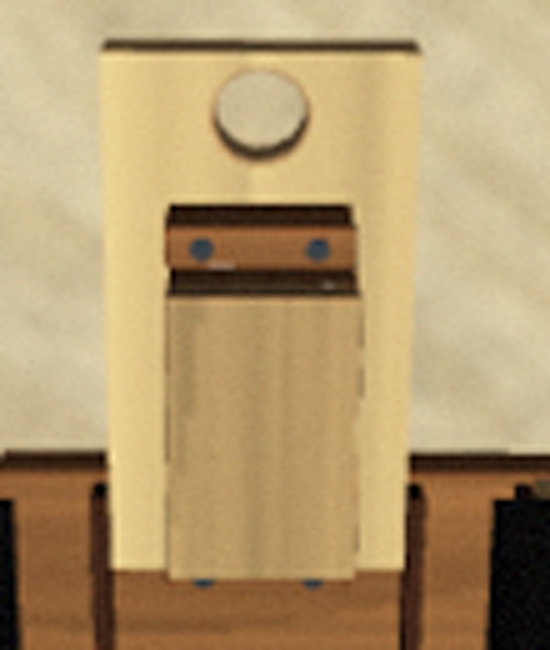

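Run:
```python
from h import *
B=np.array([.4618,.1097,0]);a=PY+np.pi/2
manip.set_gripper(.062)
manip.move_pose(B+[0,0,.12],rot(a));rep("over")
manip.move_linear(B+[0,0,.034],rate=.12);rep("down")
manip.set_gripper(0,30);rep("grip")
manip.move_linear(B+[0,0,.05],rate=.08);rep("lift")
manip.move_linear(B+[0,0,.12],rate=.2)
D=np.array([.45,.28,0])
manip.move_pose(D+[0,0,.11],rot(np.pi/2));rep("overD")
cs=cams.capture("side");cv2.imwrite("pics/s9.png",cv2.resize(cs["image"][150:300,180:340],None,fx=4,fy=4,interpolation=cv2.INTER_CUBIC))
```

```text
over t=26.77 [0.462  0.1098 0.1205] a=38.55 F [-0.12 -0.64  0.75] M [ 0.033 -0.118 -0.001] w=0.0618
down t=27.64 [0.4627 0.11   0.0349] a=38.62 F [-0.78  0.28 -0.17] M [ 0.003 -0.13   0.012] w=0.0617
grip t=28.10 [0.4623 0.1098 0.0346] a=38.60 F [-0.8   0.39  4.04] M [ 0.062 -0.055 -0.001] w=0.0397
lift t=28.45 [0.4622 0.1098 0.0505] a=38.60 F [-0.6  -1.19 -1.85] M [ 0.041 -0.117 -0.005] w=0.0399
overD t=29.67 [0.4487 0.279  0.1081] a=89.94 F [ 0.24 -0.34 -1.13] M [ 0.083 -0.168  0.001] w=0.0397
```

View pics/s9.png

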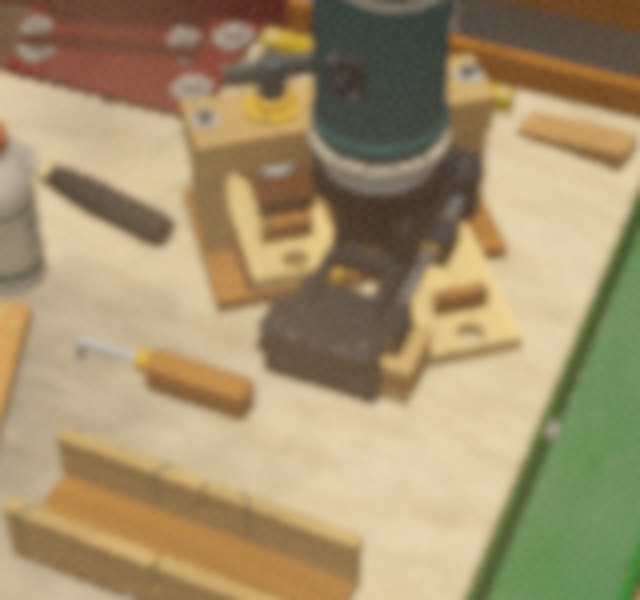

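Run:
```python
from h import *
D=np.array([.45,.28,0])
manip.move_linear(D+[0,0,.014],rate=.15)
manip.move_linear(D+[0,0,.0062],rate=.03);rep("down")
manip.set_gripper(.07);rep("open")
manip.move_linear(D+[0,0,.10],rate=.2)
manip.move_pose(D+[0,-.0,.22],rot(0));rep("view")
wcap("w10")
```

```text
down t=30.92 [0.4505 0.2803 0.0066] a=90.01 F [ 1.46 -0.35  0.57] M [ 0.073 -0.169  0.002] w=0.0396
open t=31.52 [0.4499 0.28   0.0061] a=90.00 F [-0.6   0.25  0.38] M [ 0.081 -0.099  0.001] w=0.0700
view t=33.54 [0.4494 0.2797 0.2186] a=0.04 F [-0.23 -0.33  0.43] M [-0.023 -0.088  0.034] w=0.0701
```

View pics/w10.png

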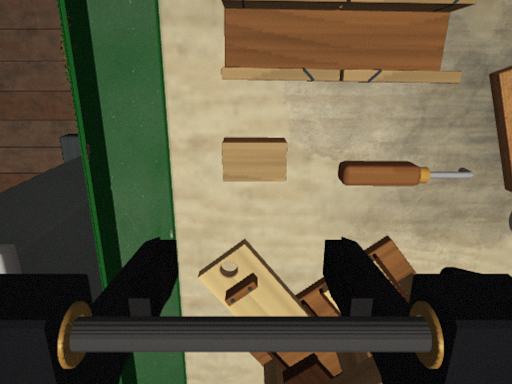

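Run:
```python
from h import *
d=np.load("w10.npz");c={"intrinsics":d["K"]};T=d["T"];im=d["img"]
cv2.imwrite("pics/w10a.png",cv2.resize(im[0:190,210:480],None,fx=2.9,fy=2.9,interpolation=cv2.INTER_CUBIC))
for q in [(222.5,148),(222.5,181.5),(287,148),(286.5,181.5)]: print(q,px(c,T,*q,.03))
for n,q in dict(slot=(342,75),wo_l=(222,80.5),wi_l=(222,68),wo_r=(461,82),wi_r=(461,71)).items(): print(n,px(c,T,*q,.048))
```

```text
(222.5, 148) [0.42058294 0.29412102 0.03      ]
(222.5, 181.5) [0.41975412 0.25963527 0.03      ]
(287, 148) [0.48410712 0.29424025 0.03      ]
(286.5, 181.5) [0.48480696 0.25977591 0.03      ]
slot [0.52789749 0.36239974 0.048     ]
wo_l [0.4230982  0.35768737 0.048     ]
wi_l [0.42335132 0.36802199 0.048     ]
wo_r [0.63265313 0.35671796 0.048     ]
wi_r [0.63088401 0.36582873 0.048     ]
```

View pics/w10a.png

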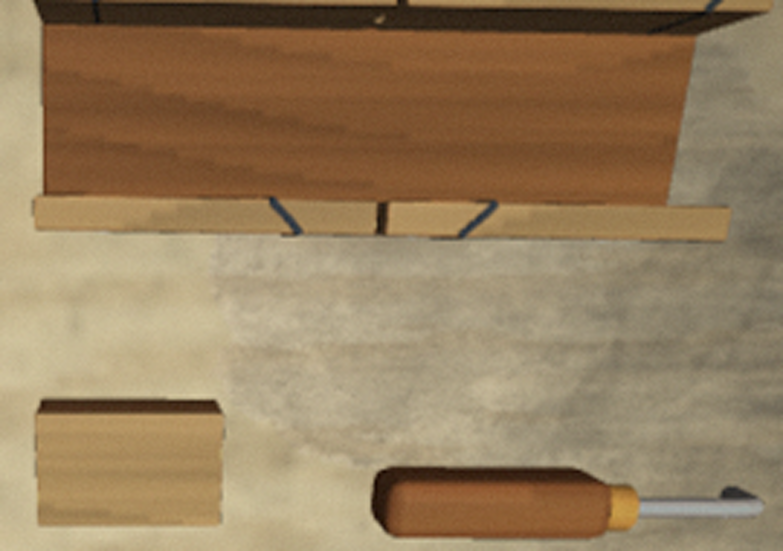

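Run:
```python
from h import *
B=np.array([.4515,.280,0]);M=np.array([.528,.393,0]);r=rot(np.radians(-.3))
manip.set_gripper(.082)
manip.move_pose(B+[0,0,.10],rot(0))
manip.move_linear(B+[0,0,.0066],rate=.12);rep("down")
manip.set_gripper(0,30);rep("grip")
manip.move_linear(B+[0,0,.10],rate=.15);rep("lift")
manip.move_pose(M+[0,0,.10],r);rep("over")
wcap("w11")
```

```text
down t=35.45 [0.4524 0.2805 0.0075] a=0.00 F [-0.93 -0.11 -0.02] M [-0.015 -0.056  0.025] w=0.0822
grip t=35.86 [0.4522 0.2804 0.0074] a=0.00 F [-0.4  -0.48  4.06] M [-0.015 -0.052 -0.034] w=0.0637
lift t=36.63 [0.4507 0.2796 0.0991] a=0.00 F [ 0.67 -0.17 -0.77] M [ 0.012 -0.099 -0.01 ] w=0.0640
over t=37.24 [0.5268 0.3924 0.0977] a=-0.26 F [ 0.28  0.07 -1.15] M [-0.043 -0.098 -0.009] w=0.0641
```

View pics/w11.png

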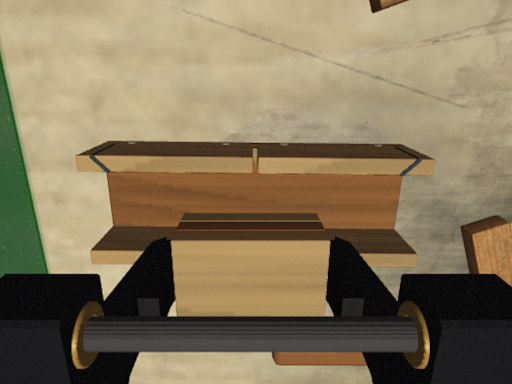

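Run:
```python
from h import *
d=np.load("w11.npz");c={"intrinsics":d["K"]};T=d["T"]
for q in [(255,153),(255,171),(77,169),(433,174),(92,263),(415,265)]: print(q,px(c,T,*q,.048))
M=np.array([.528,.393,0])
manip.move_linear(M+[0,0,.045],rate=.1);rep()
manip.move_linear(M+[0,0,.024],rate=.06);rep()
manip.move_linear(M+[0,0,.0165],rate=.03);rep("down")
```

```text
(255, 153) [0.52850723 0.43182635 0.048     ]
(255, 171) [0.52851278 0.42105903 0.048     ]
(77, 169) [0.42383484 0.42256838 0.048     ]
(433, 174) [0.63322252 0.4189404  0.048     ]
(92, 263) [0.42328278 0.35986401 0.048     ]
(415, 265) [0.63162677 0.35809347 0.048     ]
 t=37.99 [0.5281 0.393  0.045 ] a=-0.31 F [-0.87 -0.31 -0.84] M [-0.076 -0.045  0.006] w=0.0639
 t=38.49 [0.5276 0.3927 0.0233] a=-0.30 F [-0.46  0.68 -0.35] M [-0.015 -0.124 -0.017] w=0.0636
down t=38.89 [0.5287 0.3935 0.0173] a=-0.30 F [-0.46  1.27  3.58] M [-0.04  -0.054 -0.064] w=0.0634
```

Seated on the floor with light contact. I'll release, retreat and check.

Run:
```python
from h import *
M=np.array([.528,.393,0])
manip.set_gripper(.078);rep("open")
manip.move_linear(M+[0,0,.10],rate=.15)
manip.move_pose([.50,.26,.32],rot(np.radians(180-40-30)) if 0 else rot(np.radians(120)));rep("view")
wcap("w12")
for n in ("scene","side"):
    cs=cams.capture(n);cv2.imwrite(f"pics/z_{n}.png",cv2.resize(cs["image"][140:300,130:370],None,fx=3.3,fy=3.3,interpolation=cv2.INTER_CUBIC))
```

```text
open t=39.30 [0.5278 0.3928 0.0162] a=-0.30 F [-0.63  0.2   0.01] M [-0.01  -0.074 -0.038] w=0.0779
view t=41.96 [0.4998 0.26   0.3192] a=119.98 F [ 0.39  0.39 -0.  ] M [ 0.136 -0.127 -0.016] w=0.0777
```

View pics/w12.png

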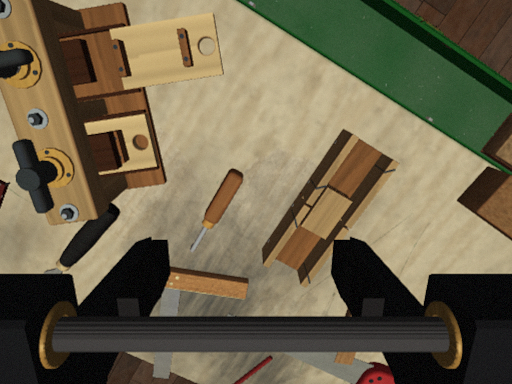

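View pics/z_scene.png

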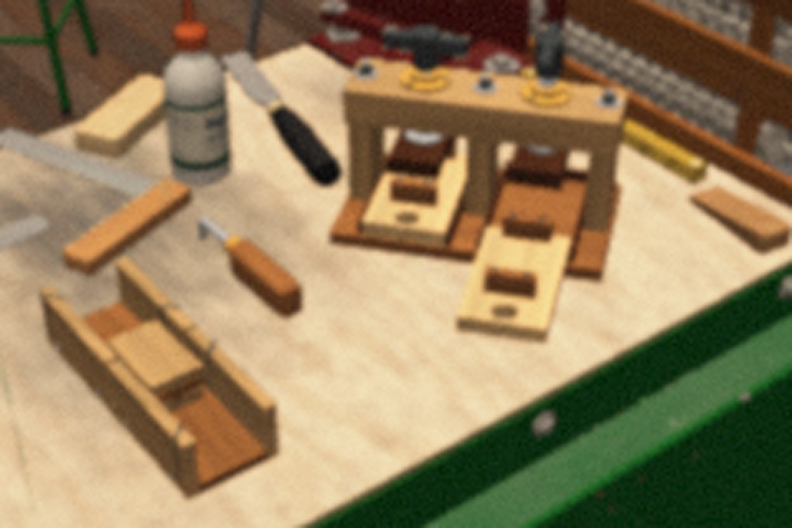

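View pics/z_side.png

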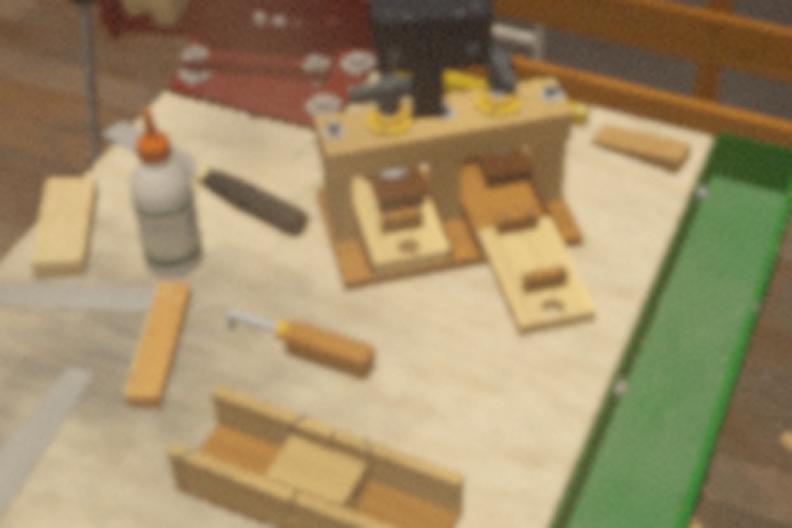

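Run:
```python
import cv2
im=cv2.imread("pics/w12.png");cv2.imwrite("pics/w12a.png",cv2.resize(im[125:285,255:405],None,fx=3.7,fy=3.7,interpolation=cv2.INTER_CUBIC))
```

```text
(no output)
```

View pics/w12a.png

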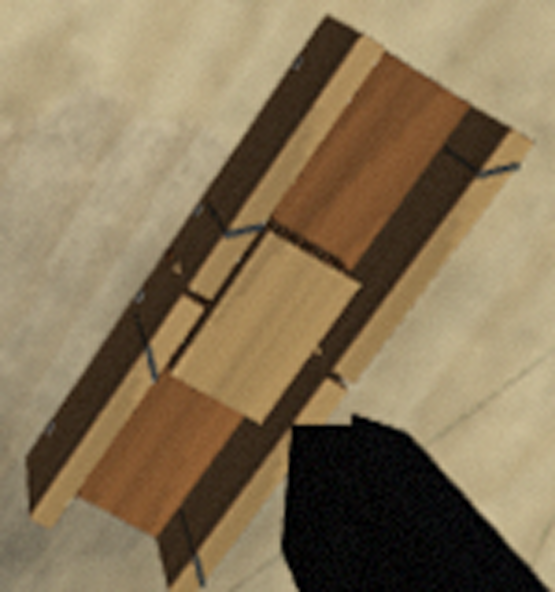

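Run:
```python
from h import *
d=np.load("w12.npz");c={"intrinsics":d["K"]};T=d["T"]
f=lambda x,y:(255+(x+.5)/3.7-.5,125+(y+.5)/3.7-.5)
B=[px(c,T,*f(*q),.04) for q in [(272,233),(360,285),(263,425),(174,374)]]
print(np.round(B,4),np.mean(B,0));print([px(c,T,*f(*q),.048) for q in [(200,297),(338,380)]])
order.close_job();rep()
```

```text
[[0.4953 0.3751 0.04  ]
 [0.4958 0.4131 0.04  ]
 [0.5588 0.414  0.04  ]
 [0.558  0.3744 0.04  ]] [0.52698088 0.39415487 0.04      ]
[array([0.52621818, 0.36350946, 0.048     ]), array([0.52814138, 0.42363478, 0.048     ])]
the job is handed in; nothing more can be done
the job is handed in; nothing more can be done
```

The job is done and handed in at about 42 s on the clock, against the 72 s limit. No verdict came back.

- **Press:** At the loaded bay's T-bar, clockwise was dead hard (about 0.45 N m) and counterclockwise gave freely, so that spindle is right-hand. I turned it 1.6 rad counterclockwise, and the scene image shows the caul raised off the block.
- **Tray and hook:** I drew the tray out with the hook until the pull rose to about 11 N at the stop, and left it out. The hook is laid flat on the open bench between the press and the mitre box.
- **Block:** I lifted it by its sides, set it flat on the bench and let go. I then took it by its ends and laid it lengthwise in the mitre box channel.

**Last checks:**
- The block's centre measured (0.5270, 0.3942). The square-cut slot crosses the walls at x = 0.526 and 0.528, so the block sits within about 1 mm of it, flat and parallel to the walls.
- The tray is still out and the hook is flat. The wedge and rule look where they were in the images, though I did not measure them. The gripper was clear of everything.

**One reading disagreed:** while loosening, the moment showed a small positive value (up to about 0.1 N m) where I expected a small negative one. The turned T-bar and raised caul in the image settled which way it loosens.

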